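# Release the jammed sample drawer with the pin

## Robot

A 6-joint arm with a two-finger parallel gripper is mounted at the origin on the work surface. World frame = base frame: x ahead of the robot, y to its left, z up, the work surface at z = 0. Lengths are in m, angles in rad, forces in N, time in s.
With the tool pointing down it reaches from about 0.25 to 0.725 m from the base axis. Payload 4 kg.
Tool frame: the origin (TCP) lies at the very end of the fingers, on their centre line; the grasp point (between the pads) lies 19 mm behind it; z points along the fingers, y is the direction in which the jaws open and shut (so a half turn about z gives the same grasp; the last joint's range is limited). The gripper opens to 85 mm and grips with 20 to 120 N. Pads are 22 mm wide; open, the fingers measure 114 mm over their backs; the gripper's body (76 mm by 85 mm) begins 54 mm behind the grasp point. The pads swing forward as they close: fully open they stand 13 mm farther back than shut.
Start: joints at [1.255, 0.241, 0.005, 1.335, 0, 1.571], TCP at [0.155, 0.475, 0.231] pointing down, gripper open.
Joint ranges: [-2.72, 2.72], [-1.05, 1.87], [-1.09, 1.28], [-1.99, 2.15], [-1.42, 1.44], [-3.14, 3.14]. Speed limits (rad/s): [2.79, 2.79, 3.14, 3.14, 3.14, 3.14].

## Interface

Orientations are given as a unit quaternion [x, y, z, w].
In Python, from workcell import bot, camera gives the robot as it stands. The module is installed in compiled form; this text tells all that it offers.
- The arm moves only by the tool send_rows, never from a script. Its argument "deltas" is a list of rows, each an object with "grip": the opening, from 0 (shut) to 1 (fully open); "translation": the shift along the tool's x, y, z in m, a list of three; "twist": the turn, a rotation vector about the tool's x, y, z in degrees, a list of three. A call has 1 to 5 rows; each row is the pose to reach, as a shift and turn from the pose measured when the call began, along the tool's axes at that moment; what a row does not reach only later rows make up. A row lasts 1/8 s, in which the tool goes at most 62.5 mm and 10.7 degrees, less where a joint would pass 70% of its speed; a pose out of reach is approached as far as the arm can. A call with a gripper value outside its range is refused whole. The fingers move at their own pace and stop on an object; the grip force is fixed at half the most. Time passes only in rows, so rows that repeat a pose let the fingers close. It gives the time, the measured TCP pose, the force and the opening at its end, in the units of the state.
- bot.get_obs(): the state, without advancing time (a new reading comes with each control period).
- camera(name): name is "side" or "top"; returns a dict with "color" (420x560x3 uint8, blue, green, red), "intrinsics" (3x3 intrinsics, pixels), "xyz" and "rotation" of the camera in the world. Camera axes: x right, y down, z forward; pixel columns grow to the right and rows downward; lengths in m; the calibration is good to about 2 mm. A picture is of the moment at which its call begins. There is no depth.
- bot.job_done(): hands the job in, once; it reports no verdict.
The state is a dict: "clock": time; "joint_pos": joint angles; "joint_vel": joint speeds; "tau": joint torques, N m; "eef_pos": TCP position; "tool_rot": TCP orientation; "ft_force": force on the tool from outside, world axes, zero at the start; "ft_torque": the same for the moment, N m; "grip_width": finger opening in m.
Only numpy, scipy, OpenCV 4.12 (cv2) and the standard library are available. Lean on these libraries where they do the work, as an engineer would, in place of code of your own. Each camera call takes 0.05 s, during which the arm holds its last target.

## Task

The sample drawer of the white unit with the blue markings is stuck shut: take the blue-handled release pin from the aluminium block, push it down through the hole in the top of the blue unit until the hidden catch lets go and the drawer springs open. Then pull the pin out and put it back in the socket it came from, upright and seated on its collar, and let go. Leave the yellow pin and the yellow unit's drawer as they are.

Things in the scene. Friction and masses are not known exactly. Their poses are not given: they have to be found in the camera images.
- blue_pin: Release pin, blue handle, 60 g, upright in one of two sockets of the rack, collar on its top. Origin: on the axis at the underside of the round collar (36 mm wide, 5 mm thick); z up. Above it a square grip 22 x 22 mm, flats along the pin's x and y, from 5 to 45 mm above the origin; below, a steel shaft 10 mm thick, tip 60 mm below the origin. Which socket is drawn at random.
- yellow_pin: The other pin, same sizes and origin but with a yellow handle, in the rack's other socket. Leave it alone.
- rack: Heavy aluminium block fixed to the bench, 160 (x) x 70 (y) x 70 mm high, origin under its centre, z up. Two open sockets 24 mm wide, through the full height, 45 mm either side of its middle along its x axis, hold the pins upright by their collars.
- blue_port (a point): Mouth of the 27 mm access hole, ringed blue, in the top of the white unit with blue front and top band (200 deep, 140 wide, 100 mm high, fixed), 40 mm behind the top's middle; x points to the unit's back, z up. The top is 8 mm thick; 38 mm below the mouth lies a sprung pad: 9 mm more (3 to 10 N) frees the drawer, 26 mm is its stop. Collar 0 to 10 mm above the top: tripped.
- blue_drawer (a joint): Drawer of the blue unit: 0 shut and latched (1 mm of play), 0.055 m fully out. Once the hidden catch is freed, its own spring drives it out in under 2 s at the unit's front (the port's -x side), less than 70 mm above the bench; it stays out.
- yellow_drawer (a joint): Drawer of a second unit, alike but with yellow front, top band and ring: 0 shut, 0.055 m fully out. It must stay shut.
Mind the look-alikes: they are no part of the job. Leave any green or turquoise look-alike of the part that bears yellow_drawer alone.

How it is judged:
By the outcome, as a careful person would: the job done as asked, in the order asked, and still so for the second after the job is handed in, with the robot touching nothing.
It also fails if it takes over 58 s, if anything falls off the work surface, if the arm or the gripper's body presses on something with over 40 N, if the wrist force passes 120 N, or if a joint passes its speed limit or range.

## Working session

There is one attempt and no reset: what is moved stays moved. The work goes in short steps, Python scripts to look and compute and a tool call to move; the robot and the scene stay as the last step left them, time stands still between calls to the robot, and variables do not carry over. Pictures are saved under pics/ and viewed, and the job is handed in when it is done.

Besides the shell and the picture viewer there is one more tool, called after "Emit:" as name(argument=value, ...), one argument or row to a line, values as JSON. send_rows: Moves the arm, as the interface text tells. Its arguments: {"type":"object","properties":{"deltas":{"type":"array","items":{"type":"object","properties":{"grip":{"type":"number"},"translation":{"type":"array","items":{"type":"number"}},"twist":{"type":"array","items":{"type":"number"}}}}}},"required":["deltas"]}

```bash
mkdir -p pics; cat > h.py <<'E'
import numpy as np,cv2
from workcell import bot,camera
from scipy.spatial.transform import Rotation as R
E
python3 - <<'E'
from h import *
import pickle
o=bot.get_obs()
for k,v in o.items(): print(k,np.round(v,4))
d={}
for n in("top","side"):
    c=camera(n); d[n]=c
    cv2.imwrite(f"pics/{n}0.png",c["color"]); print(n,c["intrinsics"],c["xyz"],c["rotation"])
pickle.dump(d,open("d0.pkl","wb"))
E
```

```text
clock 0.0
joint_pos [ 1.255   0.2414  0.0037  1.3352 -0.      1.5708]
joint_vel [ 0.0003  0.     -0.0019  0.0007 -0.0008 -0.0008]
tau [ 9.00000e-04 -3.72312e+01  2.52412e+01  1.70000e-02 -1.00000e-04
 -0.00000e+00]
eef_pos [0.1551 0.4747 0.2304]
tool_rot [ 1.573e-01  9.876e-01 -1.000e-03 -2.000e-04]
ft_force [-0.2622  0.0825  0.5602]
ft_torque [ 0.0167 -0.0133 -0.0182]
grip_width 0.0855
top [[424.53800771   0.         282.98752281]
 [  0.         424.53800771 206.04932379]
 [  0.           0.           1.        ]] [ 0.33923743 -0.01990619  0.91920971] [-0.70380338  0.70675554 -0.05587264  0.04511834]
side [[430.76346078   0.         285.82570634]
 [  0.         430.76346078 208.25135116]
 [  0.           0.           1.        ]] [ 0.0615804  -0.75650587  0.74498035] [ 0.87290834 -0.20726471  0.10560601 -0.42885865]
```

View pics/top0.png

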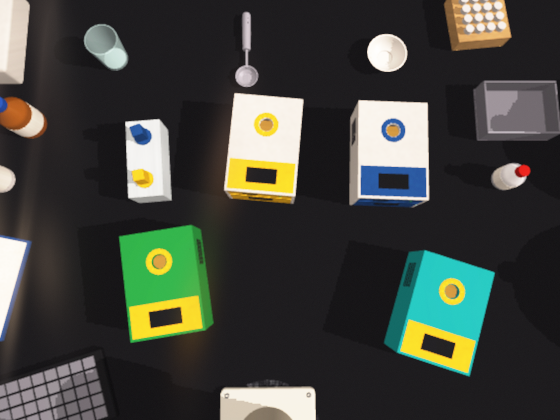

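View pics/side0.png

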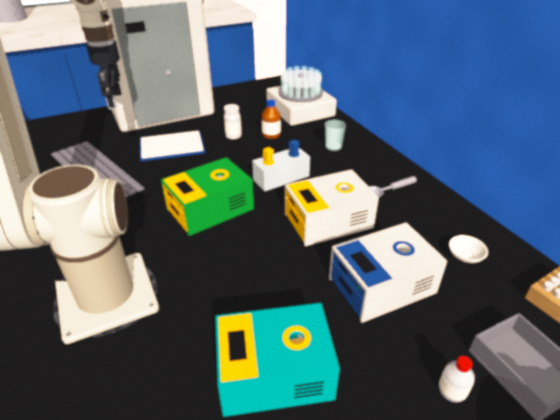

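Top view: the blue pin is the far one in the block, at about (140,134), with the yellow at (143,178). The blue unit's ring is at (393,130). In the side view the blue pin is at (294,149) and the port at (403,248). I'll enlarge these areas to measure them.

```bash
python3 - <<'E'
from h import *
import pickle
d=pickle.load(open("d0.pkl","rb"))
t=d["top"]["color"];s=d["side"]["color"]
def crop(im,u0,v0,w,h,k,n): cv2.imwrite(n,cv2.resize(im[v0:v0+h,u0:u0+w],None,fx=k,fy=k,interpolation=cv2.INTER_CUBIC))
a=cv2.resize(t[110:210,110:190],None,fx=5,fy=5,interpolation=cv2.INTER_CUBIC)
b=cv2.resize(s[130:200,240:320],None,fx=5,fy=5,interpolation=cv2.INTER_CUBIC)
c=np.zeros((500,800,3),np.uint8);c[:,:400]=a;c[:350,400:]=b
cv2.imwrite("pics/rack.png",c)
a=cv2.resize(t[90:215,340:440],None,fx=4,fy=4,interpolation=cv2.INTER_CUBIC)
b=cv2.resize(s[215:325,325:450],None,fx=3.2,fy=3.2,interpolation=cv2.INTER_CUBIC)
c=np.zeros((500,800,3),np.uint8);c[:,:400]=a;c[:352,400:]=b
cv2.imwrite("pics/unit.png",c)
E
```

```text
(no output)
```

View pics/rack.png

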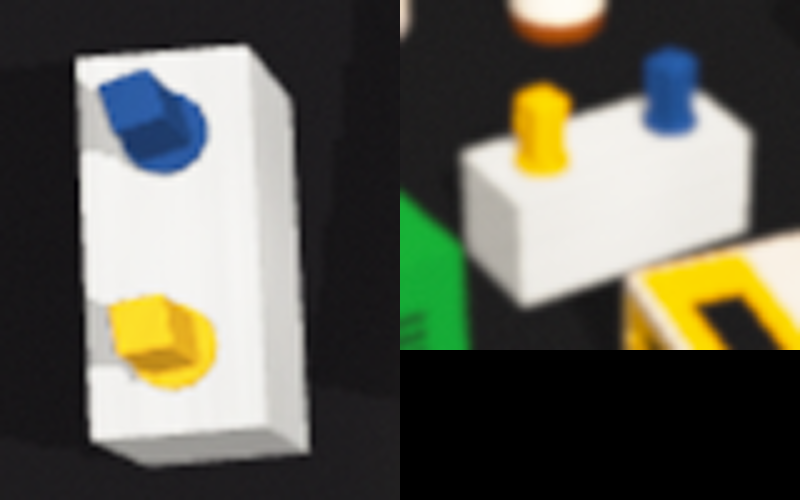

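View pics/unit.png

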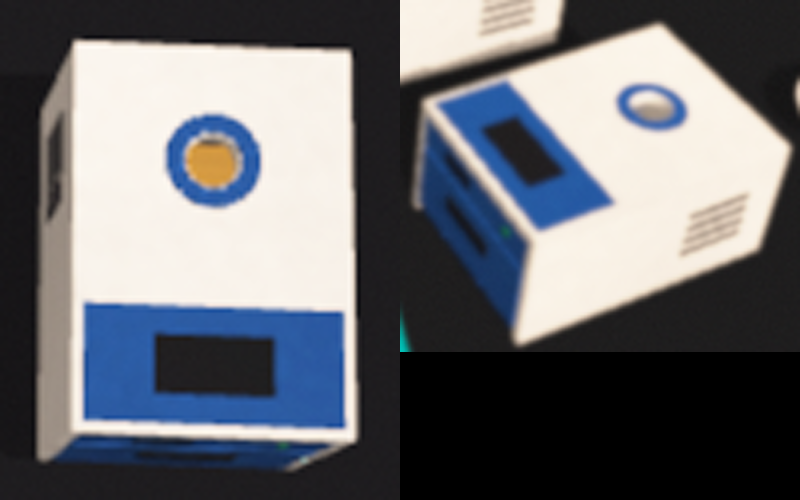

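```bash
cat >> h.py <<'E'
def proj(c,P):
    P=np.atleast_2d(P); Rm=R.from_quat(c["rotation"]).as_matrix()
    q=(P-c["xyz"])@Rm; K=np.array(c["intrinsics"])
    return np.c_[q[:,0]/q[:,2]*K[0,0]+K[0,2],q[:,1]/q[:,2]*K[1,1]+K[1,2]]
def onz(c,px,z):
    px=np.atleast_2d(px).astype(float);K=np.array(c["intrinsics"])
    r=np.c_[(px[:,0]-K[0,2])/K[0,0],(px[:,1]-K[1,2])/K[1,1],np.ones(len(px))]@R.from_quat(c["rotation"]).as_matrix().T
    return np.array(c["xyz"])+r*((z-c["xyz"][2])/r[:,2])[:,None]
def tri(cs,pxs):
    A=np.zeros((3,3));b=np.zeros(3)
    for c,p in zip(cs,pxs):
        r=onz(c,p,0)[0]-c["xyz"]; r/=np.linalg.norm(r); M=np.eye(3)-np.outer(r,r); A+=M;b+=M@c["xyz"]
    return np.linalg.solve(A,b)
E
python3 - <<'E'
from h import *
import pickle
np.set_printoptions(precision=4,suppress=True)
d=pickle.load(open("d0.pkl","rb"));T,S=d["top"],d["side"]
def un(p,k,o): return (np.array(p)+.5)/k-.5+np.array(o)
rk=un([(77,57),(248,45),(267,428),(90,441)],5,(110,110))
P=onz(T,rk,.07);print("rack top corners",P, P.mean(0), np.linalg.norm(np.diff(P,axis=0,append=P[:1]),axis=1))
rs=un(np.array([(459,153),(521,196),(753,132)])-[400,0],5,(240,130))
print("side rack",onz(S,rs,.07))
hb=un([(98,94),(152,69),(168,100),(113,119)],5,(110,110)); P=onz(T,hb,.115);print("blue handle top",P,P.mean(0),np.linalg.norm(np.diff(P,axis=0,append=P[:1]),axis=1))
uc=un([(75,41),(351,50),(356,441),(70,432)],4,(340,90)); P=onz(T,uc,.1);print("unit",P,P.mean(0),np.linalg.norm(np.diff(P,axis=0,append=P[:1]),axis=1))
us=un(np.array([(423,100),(660,23),(791,149),(532,240)])-[400,0],3.2,(325,215));P=onz(S,us,.1);print("unit side",P,P.mean(0))
print("port top",onz(T,un((213,160),4,(340,90)),.1), "side",onz(S,un((252,106),3.2,(325,215)),.1))
# color blobs ring
for n,c,(u0,v0,u1,v1) in(("top",T,(375,110,412,150)),("side",S,(385,232,422,262))):
    im=c["color"][v0:v1,u0:u1].astype(int); m=((im[...,0]-im[...,2])>60).astype(np.uint8)
    cs,_=cv2.findContours(m,cv2.RETR_EXTERNAL,cv2.CHAIN_APPROX_NONE); k=max(cs,key=cv2.contourArea); e=cv2.fitEllipse(k); p=np.array(e[0])+[u0,v0]; print(n,e,p,onz(c,p,.1))
for n,c,(u0,v0,u1,v1) in(("top",T,(125,115,160,150)),("side",S,(285,135,305,160))):
    im=c["color"][v0:v1,u0:u1].astype(int); m=((im[...,0]-im[...,2])>60).astype(np.uint8); cv2.imwrite(f"pics/m{n}.png",m*255)
E
```

```text
rack top corners [[0.6403 0.2928 0.07  ]
 [0.6454 0.2226 0.07  ]
 [0.4843 0.2091 0.07  ]
 [0.4792 0.28   0.07  ]] [0.5623 0.2511 0.07  ] [0.0705 0.1617 0.0711 0.1616]
side rack [[0.4768 0.2806 0.07  ]
 [0.4902 0.2204 0.07  ]
 [0.6474 0.2238 0.07  ]]
blue handle top [[0.6093 0.2674 0.115 ]
 [0.6194 0.2468 0.115 ]
 [0.6068 0.2401 0.115 ]
 [0.5991 0.2611 0.115 ]] [0.6087 0.2538 0.115 ] [0.0229 0.0143 0.0224 0.0119]
unit [[ 0.6742 -0.1868  0.1   ]
 [ 0.6695 -0.3272  0.1   ]
 [ 0.4685 -0.3188  0.1   ]
 [ 0.4734 -0.1782  0.1   ]] [ 0.5714 -0.2527  0.1   ] [0.1405 0.2012 0.1408 0.201 ]
unit side [[ 0.4739 -0.1777  0.1   ]
 [ 0.6751 -0.1843  0.1   ]
 [ 0.6675 -0.3277  0.1   ]
 [ 0.467  -0.3163  0.1   ]] [ 0.5709 -0.2515  0.1   ]
port top [[ 0.6116 -0.2544  0.1   ]] side [[ 0.6117 -0.2531  0.1   ]]
top ((17.936904907226562, 19.627025604248047), (21.68671989440918, 22.75541877746582), 115.11649322509766) [392.9369 129.627 ] [[ 0.6116 -0.2545  0.1   ]]
side ((18.30527114868164, 16.00685691833496), (11.939346313476562, 20.461978912353516), 102.9277572631836) [403.3053 248.0069] [[ 0.611  -0.2536  0.1   ]]
```

```bash
python3 - <<'E'
from h import *
import pickle
d=pickle.load(open("d0.pkl","rb"))
t=d["top"]["color"];s=d["side"]["color"]
f=lambda im:cv2.resize(np.clip(im.astype(float)*1.3,0,255).astype(np.uint8),None,fx=10,fy=10,interpolation=cv2.INTER_CUBIC)
c=np.zeros((450,800,3),np.uint8);c[:,:400]=f(t[115:160,120:160]);c[:,400:]=f(s[130:175,275:315])
cv2.imwrite("pics/pin.png",c)
E
```

```text
(no output)
```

View pics/pin.png

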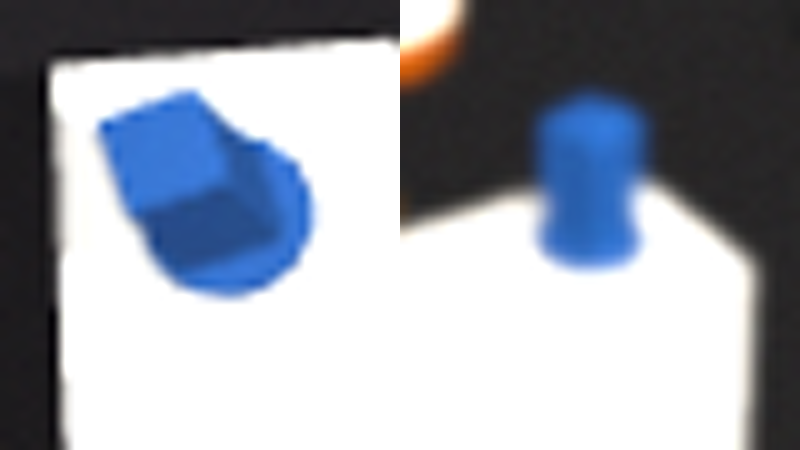

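```bash
python3 - <<'E'
from h import *
import pickle
np.set_printoptions(precision=4,suppress=True)
d=pickle.load(open("d0.pkl","rb"));T,S=d["top"],d["side"]
un=lambda p,k,o:(np.array(p)+.5)/k-.5+np.array(o)
q=un([(97,127),(190,92),(230,182),(138,215)],10,(120,115))
P=onz(T,q,.115);print(P,P.mean(0),np.linalg.norm(np.diff(P,axis=0,append=P[:1]),axis=1))
e=np.diff(P[:,:2],axis=0,append=P[:1,:2]);print(np.degrees(np.arctan2(e[:,1],e[:,0])))
# silhouette fit of the pin, both cameras
from scipy.optimize import minimize
a=np.linspace(0,2*np.pi,40)
cir=lambda z:np.c_[.018*np.cos(a),.018*np.sin(a),0*a+z]
sq=lambda z:np.array([[x,y,z] for x,y in((-.011,-.011),(.011,-.011),(.011,.011),(-.011,.011))])
rois={"top":(120,112,160,152),"side":(278,132,312,164)}
ms={}
for n,(u0,v0,u1,v1) in rois.items():
    im=d[n]["color"][v0:v1,u0:u1].astype(np.int32); m=(im[...,0]-im[...,2]); ms[n]=(np.clip((cv2.resize(m.astype(np.float32),None,fx=6,fy=6,interpolation=cv2.INTER_CUBIC)),0,255)>45)
def sil(n,x):
    u0,v0,u1,v1=rois[n];M=np.zeros(((v1-v0)*6,(u1-u0)*6),np.uint8);Rz=R.from_euler("z",x[2]).as_matrix()
    for A in(np.r_[cir(.07),cir(.075)],np.r_[sq(.075),sq(.115)]):
        p=(proj(d[n],A@Rz.T+[x[0],x[1],0])-[u0-.5,v0-.5])*6-.5
        cv2.fillConvexPoly(M,cv2.convexHull(np.round(p*16).astype(np.int32)),1,shift=4)
    return M>0
for ns in(("top",),("side",),("top","side")):
    best=None
    for y0 in np.radians([-20,0,20,40,60]):
        r=minimize(lambda x:sum((sil(n,x)!=ms[n]).sum() for n in ns),[.607,.255,y0],method="Nelder-Mead",options=dict(initial_simplex=[[.607,.255,y0],[.612,.255,y0],[.607,.26,y0],[.607,.255,y0+.2]]))
        if best is None or r.fun<best.fun:best=r
    print(ns,best.x[:2],np.degrees(best.x[2]),best.fun,[m.sum() for m in ms.values()])
E
```

```text
[[0.6116 0.2674 0.115 ]
 [0.6187 0.2496 0.115 ]
 [0.6004 0.2411 0.115 ]
 [0.5938 0.2586 0.115 ]] [0.6061 0.2542 0.115 ] [0.0192 0.0202 0.0188 0.0199]
[ -68.2075 -154.9007  110.7545   26.2164]
('top',) [0.608 0.256] 31.017617548101214 1239.0 [np.int64(10932), np.int64(6009)]
('side',) [0.608 0.259] 15.856517368130083 705.0 [np.int64(10932), np.int64(6009)]
('top', 'side') [0.6077 0.2561] 119.57863041721518 2241.0 [np.int64(10932), np.int64(6009)]
```

```bash
cat >> h.py <<'E'
def go(x,y,z,yaw=23.5):
    o=bot.get_obs();Rc=R.from_quat(o["tool_rot"])
    a=np.radians(yaw); yv=np.array([np.cos(a),np.sin(a),0]);zv=np.array([0,0,-1.]);xv=np.cross(yv,zv)
    Rt=R.from_matrix(np.c_[xv,yv,zv])
    tr=Rc.inv().apply(np.array([x,y,z])-o["eef_pos"]); tw=(Rc.inv()*Rt).as_rotvec(degrees=True)
    print("t",o["clock"],"pos",np.round(o["eef_pos"],4),"w",round(o["grip_width"],4),"F",np.round(o["ft_force"],1),"-> tr",np.round(tr,4),"tw",np.round(tw,2))
E
python3 -c "
from h import *
go(.607,.255,.2)"
```

```text
t 0.1 pos [0.1551 0.4747 0.2305] w 0.0856 F [-0.6 -0.2 -1. ] -> tr [-0.4978 -0.0685  0.0306] tw [-0.1   0.05 48.41]
```

Emit:
send_rows(
  deltas=[
    {"grip": 1, "translation": [-0.04, -0.006, 0], "twist": [0, 0, 5]},
    {"grip": 1, "translation": [-0.09, -0.013, 0], "twist": [0, 0, 11]},
    {"grip": 1, "translation": [-0.14, -0.02, 0], "twist": [0, 0, 17]},
    {"grip": 1, "translation": [-0.19, -0.026, 0], "twist": [0, 0, 23]},
    {"grip": 1, "translation": [-0.24, -0.033, 0], "twist": [0, 0, 29]},
  ],
)

```text
clock: 0.72
eef_pos: [0.3742, 0.3678, 0.2301]
tool_rot: [0.401, 0.916, -0.001, -0.0]
ft_force: [-0.7, 0.8, 0.3]
grip_width: 0.0858
```

```bash
python3 -c "
from h import *
go(.607,.255,.2)"
```

```text
t 0.725 pos [0.3742 0.3678 0.2301] w 0.0858 F [-0.7  0.8  0.3] -> tr [-0.2408  0.0946  0.0301] tw [-0.13  0.07 19.22]
```

Emit:
send_rows(
  deltas=[
    {"grip": 0.65, "translation": [-0.05, 0.02, 0.006], "twist": [0, 0, 4]},
    {"grip": 0.65, "translation": [-0.1, 0.04, 0.012], "twist": [0, 0, 8]},
    {"grip": 0.65, "translation": [-0.15, 0.06, 0.018], "twist": [0, 0, 12]},
    {"grip": 0.65, "translation": [-0.2, 0.079, 0.025], "twist": [0, 0, 16]},
    {"grip": 0.65, "translation": [-0.241, 0.095, 0.03], "twist": [-0.1, 0, 19.2]},
  ],
)

```text
clock: 1.35
eef_pos: [0.6088, 0.2537, 0.1988]
tool_rot: [0.549, 0.836, -0.001, 0.0]
ft_force: [0.3, 0.4, -0.1]
grip_width: 0.0553
```

```bash
python3 -c "
from h import *
go(.607,.255,.13)
for n in('top','side'): cv2.imwrite(f'pics/{n}1.png',camera(n)['color'])
t=cv2.imread('pics/top1.png')[70:220,90:240];s=cv2.imread('pics/side1.png')[70:220,220:370]
cv2.imwrite('pics/c1.png',cv2.resize(np.hstack([t,s]),None,fx=2.6,fy=2.6,interpolation=2))"
```

```text
t 1.35 pos [0.6088 0.2537 0.1988] w 0.0553 F [ 0.3  0.4 -0.1] -> tr [ 0.002  -0.001   0.0688] tw [-0.11  0.07 -0.15]
```

View pics/c1.png

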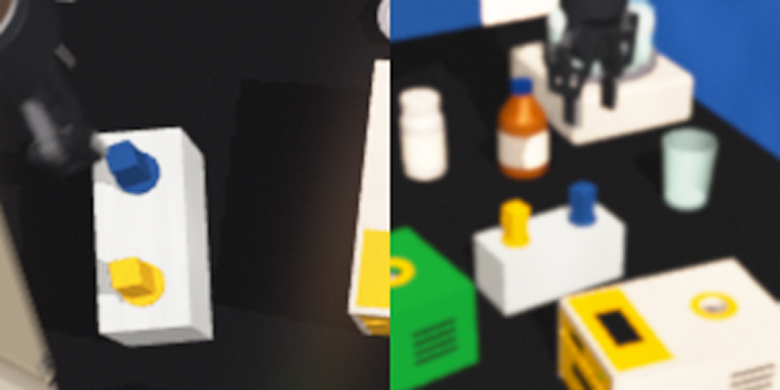

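```bash
python3 -c "
from h import *
import pickle
d=pickle.load(open('d0.pkl','rb'))
for n,o in(('top',(90,70)),('side',(220,70))): print(n,(proj(d[n],[[.6088,.2537,.1988],[.6088,.2537,.115]])-o)*2.6)"
```

```text
top [[ 79.68192177 112.44322982]
 [120.1968043  152.42857077]]
side [[195.78489276 118.57420991]
 [194.33409817 185.54153027]]
```

The fingertip positions in both pictures match the projected TCP, which is above the blue pin. In the crop the fingertips straddle (590,105) and the pin top is at (583,187). Descending.

Emit:
send_rows(
  deltas=[
    {"grip": 0.65, "translation": [0.002, -0.001, 0.03], "twist": [-0.1, 0, 0]},
    {"grip": 0.65, "translation": [0.002, -0.001, 0.065], "twist": [-0.1, 0, 0]},
    {"grip": 0.65, "translation": [0.002, -0.001, 0.09], "twist": [-0.1, 0, 0]},
    {"grip": 0.65, "translation": [0.002, -0.001, 0.11], "twist": [-0.1, 0, 0]},
    {"grip": 0.65, "translation": [0.002, -0.001, 0.117], "twist": [-0.1, 0, 0]},
  ],
)

```text
clock: 2.08
eef_pos: [0.6064, 0.2528, 0.0782]
tool_rot: [0.55, 0.835, -0.003, -0.0]
ft_force: [-0.5, -1.0, -0.5]
grip_width: 0.0553
```

```bash
python3 -c "
from h import *
go(.607,.255,.081)
for n in('top','side'): cv2.imwrite(f'pics/{n}2.png',camera(n)['color'])
t=cv2.imread('pics/top2.png')[70:220,90:240];s=cv2.imread('pics/side2.png')[100:200,250:350]
cv2.imwrite('pics/c2.png',np.hstack([cv2.resize(t,(400,400),interpolation=2),cv2.resize(s,(400,400),interpolation=2)]))"
```

```text
t 2.075 pos [0.6064 0.2528 0.0782] w 0.0553 F [-0.5 -1.  -0.5] -> tr [ 0.0017  0.0014 -0.0028] tw [-0.29  0.13 -0.26]
```

View pics/c2.png

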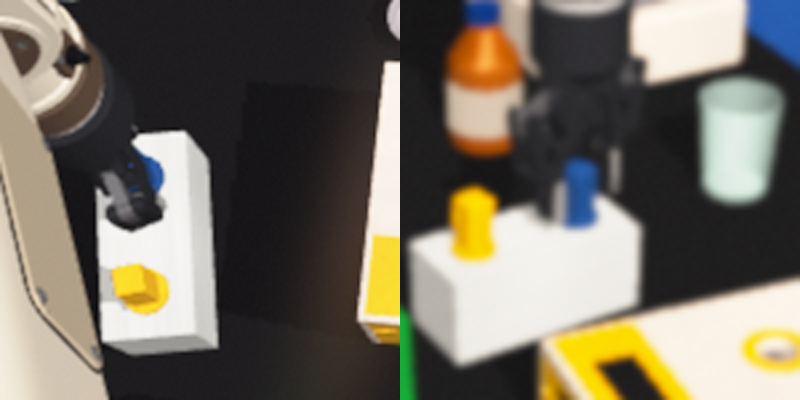

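The pin stands between the fingers. In the crop the near finger is at (548,210), the pin at (580,195) and the far finger at (615,170). I'll raise 3 mm and close.

Emit:
send_rows(
  deltas=[
    {"grip": 0.65, "translation": [0.002, 0.001, -0.003], "twist": [-0.3, 0.1, -0.2]},
    {"grip": 0.3, "translation": [0.002, 0.001, -0.004], "twist": [-0.3, 0.1, -0.2]},
    {"grip": 0.1, "translation": [0.002, 0.001, -0.004], "twist": [-0.3, 0.1, -0.2]},
    {"grip": 0, "translation": [0.002, 0.001, -0.004], "twist": [-0.3, 0.1, -0.2]},
    {"grip": 0, "translation": [0.002, 0.001, -0.004], "twist": [-0.3, 0.1, -0.2]},
  ],
)

```text
clock: 2.8
eef_pos: [0.6082, 0.2556, 0.0848]
tool_rot: [0.549, 0.836, 0.002, 0.001]
ft_force: [-0.3, -0.6, 6.3]
grip_width: 0.0211
```

```bash
python3 -c "
from h import *
go(.607,.255,.081)
for n in('top','side'): cv2.imwrite(f'pics/{n}3.png',camera(n)['color'])
t=cv2.imread('pics/top3.png')[70:220,90:240];s=cv2.imread('pics/side3.png')[120:180,265:325]
cv2.imwrite('pics/c3.png',np.hstack([cv2.resize(t,(400,400),interpolation=2),cv2.resize(s,(400,400),interpolation=2)]))"
```

```text
t 2.8 pos [0.6082 0.2556 0.0848] w 0.0211 F [-0.3 -0.6  6.3] -> tr [-0.     -0.0014  0.0038] tw [ 0.26  0.03 -0.08]
```

View pics/c3.png

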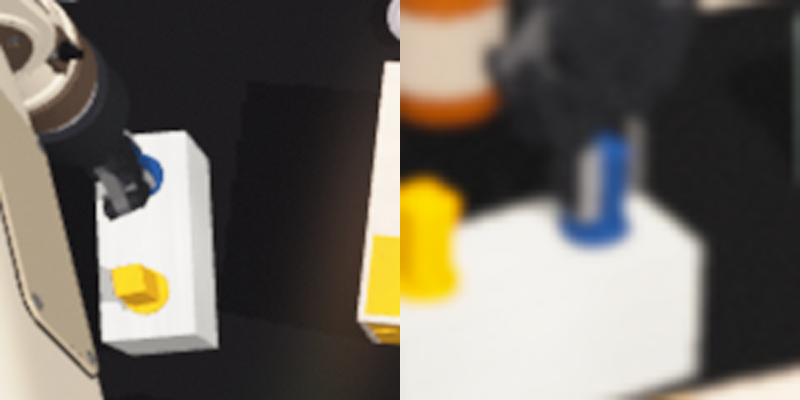

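Gripped on the flats: the opening is 21 mm, and the collar is at crop (597,230). The offset is TCP = collar underside + 14.8 mm. Lifting.

Emit:
send_rows(
  deltas=[
    {"grip": 0, "translation": [0, 0, -0.01], "twist": [0.2, 0, 0]},
    {"grip": 0, "translation": [0, 0, -0.03], "twist": [0.2, 0, 0]},
    {"grip": 0, "translation": [0, 0, -0.055], "twist": [0.2, 0, 0]},
    {"grip": 0, "translation": [0, 0, -0.08], "twist": [0.2, 0, 0]},
    {"grip": 0, "translation": [0, 0, -0.105], "twist": [0.2, 0, 0]},
  ],
)

```text
clock: 3.52
eef_pos: [0.6075, 0.2552, 0.1905]
tool_rot: [0.549, 0.836, -0.0, 0.0]
ft_force: [-0.4, 0.1, -0.6]
grip_width: 0.0208
```

```bash
python3 -c "
from h import *
go(.611,-.254,.24)
for n in('top','side'): cv2.imwrite(f'pics/{n}4.png',camera(n)['color'])
t=cv2.imread('pics/top4.png')[70:220,90:240];s=cv2.imread('pics/side4.png')[80:180,240:340]
cv2.imwrite('pics/c4.png',np.hstack([cv2.resize(t,(400,400),interpolation=2),cv2.resize(s,(400,400),interpolation=2)]))"
```

```text
t 3.525 pos [0.6075 0.2552 0.1905] w 0.0208 F [-0.4  0.1 -0.6] -> tr [-0.4687 -0.1992 -0.0493] tw [ 0.01  0.03 -0.08]
```

View pics/c4.png

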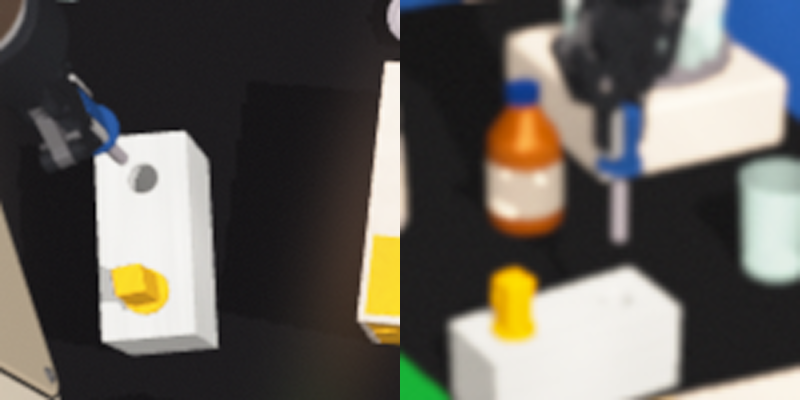

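The pin hangs upright with a clear shaft, and its tip is at crop (620,240) in the side view. The empty socket shows at crop (143,178). I'll rise, then move across to the blue unit.

Emit:
send_rows(
  deltas=[
    {"grip": 0, "translation": [0, 0, -0.03], "twist": [0, 0, 0]},
    {"grip": 0, "translation": [-0.03, -0.012, -0.05], "twist": [0, 0, 0]},
    {"grip": 0, "translation": [-0.075, -0.032, -0.05], "twist": [0, 0, 0]},
    {"grip": 0, "translation": [-0.12, -0.051, -0.05], "twist": [0, 0, 0]},
    {"grip": 0, "translation": [-0.165, -0.07, -0.05], "twist": [0, 0, 0]},
  ],
)

```text
clock: 4.25
eef_pos: [0.6098, 0.0753, 0.2416]
tool_rot: [0.549, 0.836, 0.002, 0.001]
ft_force: [0.4, 0.4, 0.4]
grip_width: 0.0213
```

```bash
python3 -c "
from h import *
go(.611,-.254,.24)
c=camera('top');t=c['color'];cv2.imwrite('pics/top5.png',t)
a=t[115:160,120:165];cv2.imwrite('pics/c5.png',cv2.resize(a,(540,540),interpolation=2))
"
```

```text
t 4.25 pos [0.6098 0.0753 0.2416] w 0.0213 F [0.4 0.4 0.4] -> tr [-0.3026 -0.1299  0.001 ] tw [ 0.3   0.01 -0.06]
```

View pics/c5.png

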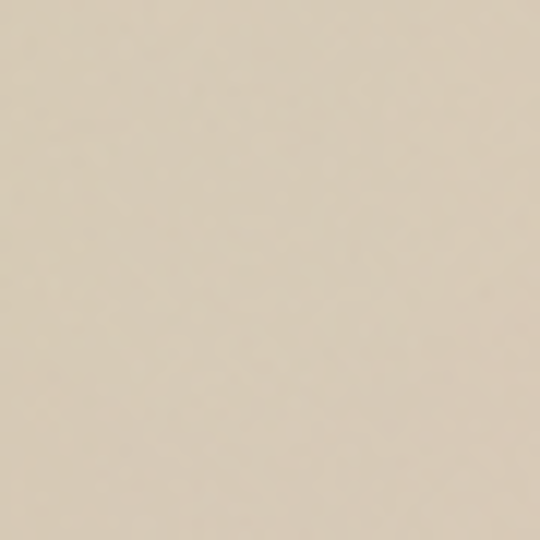

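The arm covers the block in this view, so I'll measure the socket later. Continuing.

Emit:
send_rows(
  deltas=[
    {"grip": 0, "translation": [-0.05, -0.021, 0], "twist": [0.2, 0, 0]},
    {"grip": 0, "translation": [-0.1, -0.043, 0], "twist": [0.2, 0, 0]},
    {"grip": 0, "translation": [-0.15, -0.064, 0], "twist": [0.2, 0, 0]},
    {"grip": 0, "translation": [-0.2, -0.086, 0], "twist": [0.2, 0, 0]},
    {"grip": 0, "translation": [-0.24, -0.103, 0], "twist": [0.3, 0, 0]},
  ],
)

```text
clock: 4.92
eef_pos: [0.6082, -0.1946, 0.2411]
tool_rot: [0.552, 0.834, -0.003, 0.0]
ft_force: [0.3, -0.1, 0.2]
grip_width: 0.0217
```

```bash
python3 -c "
from h import *
go(.611,-.254,.22)
"
```

```text
t 4.925 pos [ 0.6082 -0.1946  0.2411] w 0.0217 F [ 0.3 -0.1  0.2] -> tr [-0.0557 -0.0206  0.0214] tw [-0.23  0.19 -0.51]
```

Emit:
send_rows(
  deltas=[
    {"grip": 0, "translation": [-0.03, -0.011, 0], "twist": [-0.2, 0.2, -0.5]},
    {"grip": 0, "translation": [-0.05, -0.018, 0.01], "twist": [-0.2, 0.2, -0.5]},
    {"grip": 0, "translation": [-0.056, -0.021, 0.02], "twist": [-0.2, 0.2, -0.5]},
    {"grip": 0, "translation": [-0.056, -0.021, 0.031], "twist": [-0.2, 0.2, -0.5]},
    {"grip": 0, "translation": [-0.056, -0.021, 0.041], "twist": [-0.2, 0.2, -0.5]},
  ],
)

```text
clock: 5.55
eef_pos: [0.6106, -0.253, 0.1992]
tool_rot: [0.548, 0.837, -0.0, -0.001]
ft_force: [-0.8, 0.7, -0.5]
grip_width: 0.0212
```

```bash
python3 -c "
from h import *
go(.611,-.254,.16)
T,S=camera('top'),camera('side')
t=T['color'][70:220,320:470];s=S['color'][150:300,330:480];cv2.imwrite('pics/top6.png',T['color'])
cv2.imwrite('pics/c6.png',np.hstack([cv2.resize(t,(400,400),interpolation=2),cv2.resize(s,(400,400),interpolation=2)]))
o=bot.get_obs();p=o['eef_pos'];Rz=R.from_quat(o['tool_rot'])
tip=p+Rz.apply([0,0,.0748]);print(tip,'proj side tip',(proj(S,tip)-[330,150])*400/150,'port',(proj(S,[.611,-.254,.1])-[330,150])*400/150)
"
```

```text
t 5.55 pos [ 0.6106 -0.253   0.1992] w 0.0212 F [-0.8  0.7 -0.5] -> tr [-0.0012 -0.      0.0392] tw [-0.06 -0.08  0.09]
[ 0.60981865 -0.25278375  0.12374481] proj side tip [[198.68254195 239.65387515]] port [[195.74069722 261.65587755]]
```

View pics/c6.png

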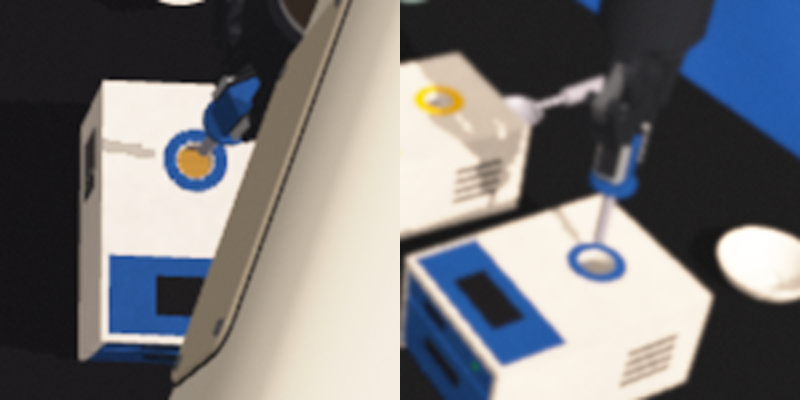

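The tip sits over the port. Side view: seen at (600,240) in the crop, predicted at (599,240), with the ring at (597,262). Descending into the hole.

Emit:
send_rows(
  deltas=[
    {"grip": 0, "translation": [-0.001, 0, 0.015], "twist": [0, 0, 0]},
    {"grip": 0, "translation": [-0.001, 0, 0.03], "twist": [0, 0, 0]},
    {"grip": 0, "translation": [-0.001, 0, 0.042], "twist": [0, 0, 0]},
    {"grip": 0, "translation": [-0.001, 0, 0.052], "twist": [0, 0, 0]},
    {"grip": 0, "translation": [-0.001, 0, 0.056], "twist": [0, 0, 0]},
  ],
)

```text
clock: 6.28
eef_pos: [0.6099, -0.2536, 0.1415]
tool_rot: [0.548, 0.837, -0.0, -0.002]
ft_force: [0.4, 0.1, -0.9]
grip_width: 0.021
```

```bash
python3 -c "
from h import *
go(.611,-.254,.12)
S=camera('side');s=S['color'][180:300,350:470]
cv2.imwrite('pics/c7.png',cv2.resize(s,(480,480),interpolation=2))
"
```

```text
t 6.275 pos [ 0.6099 -0.2536  0.1415] w 0.021 F [ 0.4  0.1 -0.9] -> tr [-0.0009  0.001   0.0215] tw [-0.2  -0.21  0.08]
```

View pics/c7.png

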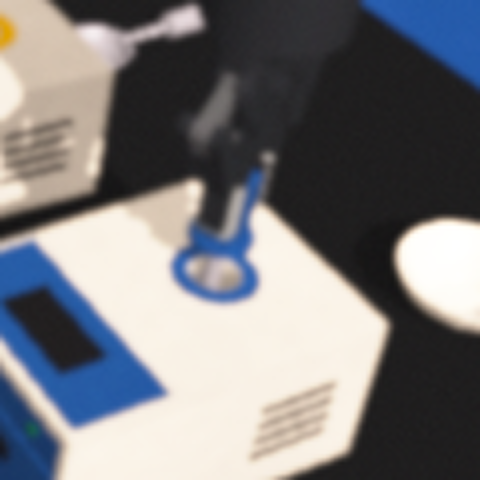

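The shaft is inside the ring, with the collar about 27 mm above the top, and no contact force so far. Pushing.

Emit:
send_rows(
  deltas=[
    {"grip": 0, "translation": [-0.001, 0.001, 0.005], "twist": [-0.2, -0.2, 0]},
    {"grip": 0, "translation": [-0.001, 0.001, 0.009], "twist": [-0.2, -0.2, 0]},
    {"grip": 0, "translation": [-0.001, 0.001, 0.013], "twist": [-0.2, -0.2, 0]},
    {"grip": 0, "translation": [-0.001, 0.001, 0.016], "twist": [-0.2, -0.2, 0]},
    {"grip": 0, "translation": [-0.001, 0.001, 0.018], "twist": [-0.2, -0.2, 0]},
  ],
)

```text
clock: 6.95
eef_pos: [0.6117, -0.2543, 0.1239]
tool_rot: [0.548, 0.837, 0.0, 0.001]
ft_force: [0.1, -0.6, 3.6]
grip_width: 0.0213
```

```bash
python3 -c "
from h import *
go(.611,-.254,.12)
S=camera('side');s=S['color'][180:330,310:460]
cv2.imwrite('pics/c8.png',cv2.resize(s,(500,500),interpolation=2))
"
```

```text
t 6.95 pos [ 0.6117 -0.2543  0.1239] w 0.0213 F [ 0.1 -0.6  3.6] -> tr [ 0.0006 -0.0005  0.0039] tw [0.07 0.06 0.08]
```

View pics/c8.png

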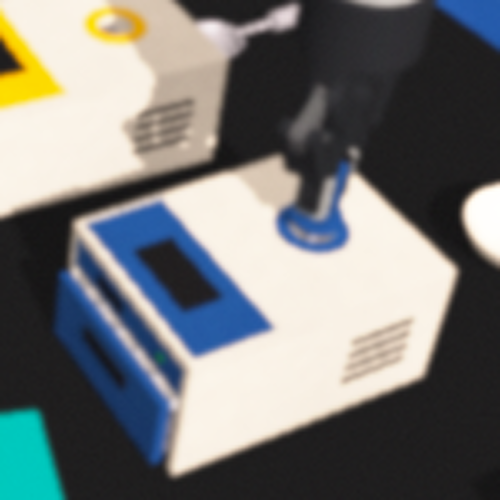

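The drawer front, at crop (120,370), is starting to come out. I'll press a few mm further and hold while it opens.

Emit:
send_rows(
  deltas=[
    {"grip": 0, "translation": [0, 0, 0.002], "twist": [0, 0, 0]},
    {"grip": 0, "translation": [0, 0, 0.004], "twist": [0, 0, 0]},
    {"grip": 0, "translation": [0, 0, 0.004], "twist": [0, 0, 0]},
    {"grip": 0, "translation": [0, 0, 0.004], "twist": [0, 0, 0]},
    {"grip": 0, "translation": [0, 0, 0.004], "twist": [0, 0, 0]},
  ],
)

```text
clock: 7.62
eef_pos: [0.6117, -0.2543, 0.1196]
tool_rot: [0.548, 0.837, 0.0, 0.001]
ft_force: [0.6, -0.1, 3.8]
grip_width: 0.0214
```

Emit:
send_rows(
  deltas=[
    {"grip": 0, "translation": [0, 0, 0], "twist": [0, 0, 0]},
    {"grip": 0, "translation": [0, 0, 0], "twist": [0, 0, 0]},
    {"grip": 0, "translation": [0, 0, 0], "twist": [0, 0, 0]},
    {"grip": 0, "translation": [0, 0, 0], "twist": [0, 0, 0]},
    {"grip": 0, "translation": [0, 0, 0], "twist": [0, 0, 0]},
  ],
)

```text
clock: 8.25
eef_pos: [0.6117, -0.2543, 0.1196]
tool_rot: [0.548, 0.837, 0.0, 0.001]
ft_force: [-0.3, -0.2, 4.2]
grip_width: 0.0213
```

```bash
python3 -c "
from h import *
go(.611,-.254,.24)
S=camera('side');s=S['color'][180:330,310:460]
cv2.imwrite('pics/c9.png',cv2.resize(s,(500,500),interpolation=2))
"
```

```text
t 8.25 pos [ 0.6117 -0.2543  0.1196] w 0.0213 F [-0.3 -0.2  4.2] -> tr [ 0.0005 -0.0004 -0.1204] tw [0.06 0.05 0.08]
```

View pics/c9.png

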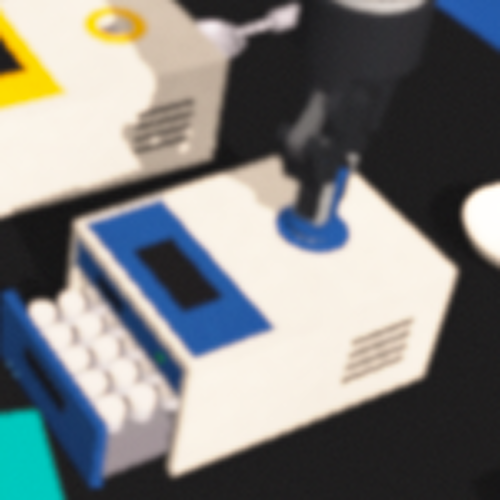

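The drawer is well out, with its front at crop (50,390) and the vials showing. Pulling the pin straight up.

Emit:
send_rows(
  deltas=[
    {"grip": 0, "translation": [0, 0, -0.015], "twist": [0, 0, 0]},
    {"grip": 0, "translation": [0, 0, -0.04], "twist": [0, 0, 0]},
    {"grip": 0, "translation": [0, 0, -0.07], "twist": [0, 0, 0]},
    {"grip": 0, "translation": [0, 0, -0.1], "twist": [0, 0, 0]},
    {"grip": 0, "translation": [0, 0, -0.122], "twist": [0, 0, 0]},
  ],
)

```text
clock: 8.93
eef_pos: [0.611, -0.2539, 0.2427]
tool_rot: [0.548, 0.837, 0.0, 0.0]
ft_force: [-0.2, -0.7, -0.8]
grip_width: 0.0213
```

```bash
python3 -c "
from h import *
go(.607,.255,.24)
S=camera('side');cv2.imwrite('pics/side10.png',S['color'])
T=camera('top');s=T['color'][100:220,90:210]
cv2.imwrite('pics/c10.png',cv2.resize(s,(600,600),interpolation=2))
"
```

```text
t 8.925 pos [ 0.611  -0.2539  0.2427] w 0.0213 F [-0.2 -0.7 -0.8] -> tr [0.468  0.2    0.0029] tw [ 0.02 -0.01  0.08]
```

View pics/side10.png

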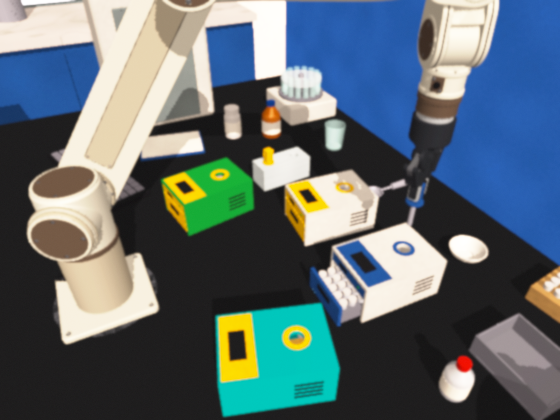

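View pics/c10.png

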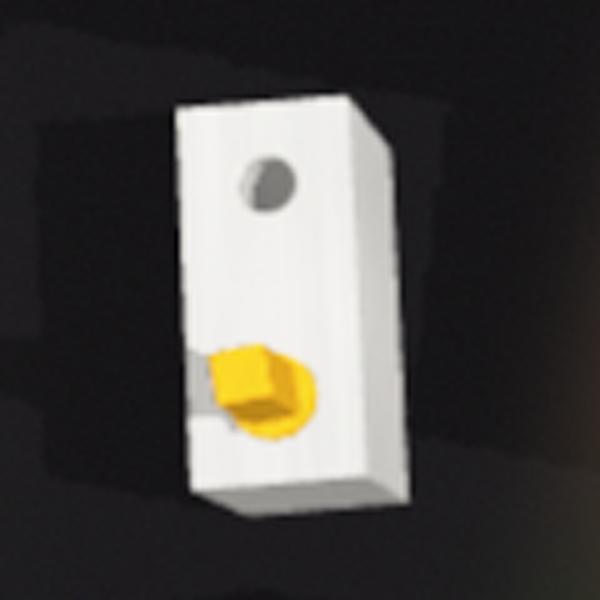

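The drawer stays out (side view, front at (330,295)) and the pin is clear of the unit. The empty socket is at crop (267,184). Moving back while I compute its position.

```bash
python3 -c "
from h import *
import pickle
T=pickle.load(open('d0.pkl','rb'))['top']
print(onz(T,(np.array([267.5,184.5])+.5)/5-.5+[90,100],.07))
go(.607,.255,.24)
"
```

```text
[[0.60705476 0.25419697 0.07      ]]
t 9.025 pos [ 0.6122 -0.2545  0.2445] w 0.0212 F [ 0.5 -0.1 -0.4] -> tr [0.469  0.199  0.0036] tw [0.22 0.2  0.08]
```

Emit:
send_rows(
  deltas=[
    {"grip": 0, "translation": [0.03, 0.013, 0], "twist": [0, 0, 0]},
    {"grip": 0, "translation": [0.075, 0.032, 0], "twist": [0, 0, 0]},
    {"grip": 0, "translation": [0.12, 0.051, 0], "twist": [0, 0, 0]},
    {"grip": 0, "translation": [0.165, 0.07, 0], "twist": [0, 0, 0]},
    {"grip": 0, "translation": [0.21, 0.09, 0], "twist": [0, 0, 0]},
  ],
)

```text
clock: 9.65
eef_pos: [0.6093, -0.0244, 0.2424]
tool_rot: [0.548, 0.837, -0.0, 0.001]
ft_force: [0.9, 0.1, -0.4]
grip_width: 0.0213
```

```bash
python3 -c "
from h import *
go(.607,.255,.24)
"
```

```text
t 9.65 pos [ 0.6093 -0.0244  0.2424] w 0.0213 F [ 0.9  0.1 -0.4] -> tr [0.257  0.1096 0.002 ] tw [0.03 0.1  0.07]
```

Emit:
send_rows(
  deltas=[
    {"grip": 0, "translation": [0.055, 0.024, 0], "twist": [0, 0, 0]},
    {"grip": 0, "translation": [0.11, 0.047, 0], "twist": [0, 0, 0]},
    {"grip": 0, "translation": [0.165, 0.07, 0], "twist": [0, 0, 0]},
    {"grip": 0, "translation": [0.215, 0.092, 0], "twist": [0, 0.1, 0]},
    {"grip": 0, "translation": [0.25, 0.107, 0], "twist": [0, 0.1, 0]},
  ],
)

```text
clock: 10.28
eef_pos: [0.6059, 0.2499, 0.2399]
tool_rot: [0.547, 0.837, -0.001, -0.001]
ft_force: [0.6, -0.4, -0.9]
grip_width: 0.0214
```

```bash
python3 -c "
from h import *
go(.607,.2545,.18)
"
```

```text
t 10.275 pos [0.6059 0.2499 0.2399] w 0.0214 F [ 0.6 -0.4 -0.9] -> tr [0.0038 0.0031 0.0598] tw [-0.19 -0.02  0.19]
```

Emit:
send_rows(
  deltas=[
    {"grip": 0, "translation": [0.004, 0.003, 0.01], "twist": [-0.2, 0, 0.2]},
    {"grip": 0, "translation": [0.004, 0.003, 0.03], "twist": [-0.2, 0, 0.2]},
    {"grip": 0, "translation": [0.004, 0.003, 0.045], "twist": [-0.2, 0, 0.2]},
    {"grip": 0, "translation": [0.004, 0.003, 0.055], "twist": [-0.2, 0, 0.2]},
    {"grip": 0, "translation": [0.004, 0.003, 0.06], "twist": [-0.2, 0, 0.2]},
  ],
)

```text
clock: 10.9
eef_pos: [0.6067, 0.2538, 0.179]
tool_rot: [0.549, 0.836, -0.0, -0.0]
ft_force: [0.1, -0.3, -0.6]
grip_width: 0.0212
```

```bash
python3 -c "
from h import *
go(.607,.2545,.1)
T,S=camera('top'),camera('side')
t=T['color'][80:200,90:210];s=S['color'][90:190,240:340]
cv2.imwrite('pics/c11.png',np.hstack([cv2.resize(t,(400,400),interpolation=2),cv2.resize(s,(400,400),interpolation=2)]))
"
```

```text
t 10.9 pos [0.6067 0.2538 0.179 ] w 0.0212 F [ 0.1 -0.3 -0.6] -> tr [0.0005 0.0007 0.079 ] tw [-0.06 -0.02 -0.07]
```

View pics/c11.png

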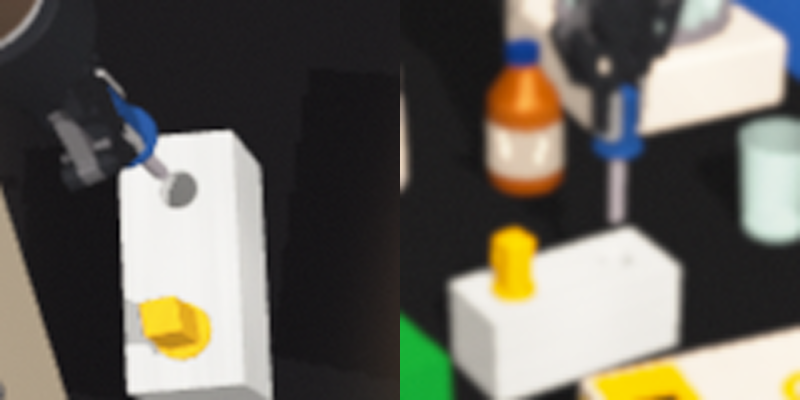

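The upright pin is above its socket: tip at (168,180) in the top crop, socket at (180,189), which fits the 34 mm height difference. Lowering.

Emit:
send_rows(
  deltas=[
    {"grip": 0, "translation": [0, 0.001, 0.02], "twist": [0, 0, 0]},
    {"grip": 0, "translation": [0, 0.001, 0.045], "twist": [0, 0, 0]},
    {"grip": 0, "translation": [0, 0.001, 0.065], "twist": [0, 0, 0]},
    {"grip": 0, "translation": [0, 0.001, 0.08], "twist": [0, 0, 0]},
    {"grip": 0, "translation": [0, 0.001, 0.087], "twist": [0, 0, 0]},
  ],
)

```text
clock: 11.62
eef_pos: [0.6076, 0.2545, 0.092]
tool_rot: [0.549, 0.836, -0.0, -0.0]
ft_force: [0.0, 0.5, 0.1]
grip_width: 0.0213
```

```bash
python3 -c "
from h import *
go(.607,.2545,.0845)
"
```

```text
t 11.625 pos [0.6076 0.2545 0.092 ] w 0.0213 F [0.  0.5 0.1] -> tr [ 0.0003 -0.0005  0.0075] tw [-0.05 -0.02 -0.05]
```

Emit:
send_rows(
  deltas=[
    {"grip": 0, "translation": [0, 0, 0.003], "twist": [0, 0, 0]},
    {"grip": 0, "translation": [0, 0, 0.005], "twist": [0, 0, 0]},
    {"grip": 0, "translation": [0, 0, 0.006], "twist": [0, 0, 0]},
    {"grip": 0, "translation": [0, 0, 0.007], "twist": [0, 0, 0]},
    {"grip": 0, "translation": [0, 0, 0.007], "twist": [0, 0, 0]},
  ],
)

```text
clock: 12.25
eef_pos: [0.6077, 0.2545, 0.0851]
tool_rot: [0.549, 0.836, -0.0, -0.0]
ft_force: [0.6, 0.2, 0.4]
grip_width: 0.0211
```

```bash
python3 -c "
from h import *
go(.607,.2545,.0845)
T,S=camera('top'),camera('side')
t=T['color'][80:200,90:210];s=S['color'][120:180,265:325]
cv2.imwrite('pics/c12.png',np.hstack([cv2.resize(t,(400,400),interpolation=2),cv2.resize(s,(400,400),interpolation=2)]))
"
```

```text
t 12.25 pos [0.6077 0.2545 0.0851] w 0.0211 F [0.6 0.2 0.4] -> tr [ 0.0003 -0.0006  0.0006] tw [-0.04 -0.02 -0.05]
```

View pics/c12.png

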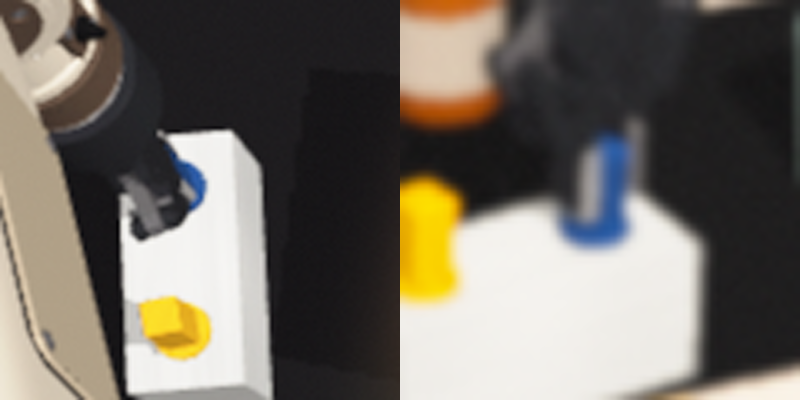

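The collar, at crop (597,230), matches its place at pick-up. There is no contact force yet, so I'll go 2 mm further to touch down.

Emit:
send_rows(
  deltas=[
    {"grip": 0, "translation": [0, 0, 0.001], "twist": [0, 0, 0]},
    {"grip": 0, "translation": [0, 0, 0.002], "twist": [0, 0, 0]},
  ],
)

```text
clock: 12.6
eef_pos: [0.6078, 0.2546, 0.0848]
tool_rot: [0.549, 0.836, 0.0, -0.0]
ft_force: [-4.0, -1.0, 9.9]
grip_width: 0.0212
```

Seated: 10 N upward at TCP z = 0.0848. Opening the fingers.

Emit:
send_rows(
  deltas=[
    {"grip": 0.2, "translation": [0, 0, 0], "twist": [0, 0, 0]},
    {"grip": 0.65, "translation": [0, 0, 0], "twist": [0, 0, 0]},
    {"grip": 0.65, "translation": [0, 0, 0], "twist": [0, 0, 0]},
    {"grip": 0.65, "translation": [0, 0, 0], "twist": [0, 0, 0]},
    {"grip": 0.65, "translation": [0, 0, 0], "twist": [0, 0, 0]},
  ],
)

```text
clock: 13.22
eef_pos: [0.6077, 0.2546, 0.0846]
tool_rot: [0.549, 0.836, 0.0, -0.0]
ft_force: [0.2, 0.5, 0.7]
grip_width: 0.0552
```

Emit:
send_rows(
  deltas=[
    {"grip": 0.65, "translation": [0, 0, -0.01], "twist": [0, 0, 0]},
    {"grip": 0.65, "translation": [0, 0, -0.03], "twist": [0, 0, 0]},
    {"grip": 0.65, "translation": [0, 0, -0.06], "twist": [0, 0, 0]},
    {"grip": 0.65, "translation": [0, 0, -0.1], "twist": [0, 0, 0]},
    {"grip": 0.65, "translation": [0, 0, -0.14], "twist": [0, 0, 0]},
  ],
)

```text
clock: 13.85
eef_pos: [0.6077, 0.2545, 0.2266]
tool_rot: [0.549, 0.836, 0.001, 0.0]
ft_force: [1.2, 0.3, -0.4]
grip_width: 0.0552
```

Emit:
send_rows(
  deltas=[
    {"grip": 0.65, "translation": [0.02, -0.02, -0.02], "twist": [0, 0, 0]},
    {"grip": 0.65, "translation": [0.06, -0.05, -0.03], "twist": [0, 0, 0]},
    {"grip": 0.65, "translation": [0.1, -0.08, -0.03], "twist": [0, 0, 0]},
    {"grip": 0.65, "translation": [0.12, -0.1, -0.03], "twist": [0, 0, 0]},
    {"grip": 0.65, "translation": [0.12, -0.1, -0.03], "twist": [0, 0, 0]},
  ],
)

```text
clock: 14.48
eef_pos: [0.4665, 0.3258, 0.258]
tool_rot: [0.547, 0.837, 0.001, 0.0]
ft_force: [0.9, -0.4, -0.5]
grip_width: 0.0556
```

```bash
python3 -c "
from h import *
go(.607,.2545,.2)
T,S=camera('top'),camera('side')
cv2.imwrite('pics/top13.png',T['color'])
t=T['color'][100:200,100:200];s=S['color'][130:190,255:315]
cv2.imwrite('pics/c13.png',np.hstack([cv2.resize(t,(400,400),interpolation=2),cv2.resize(s,(400,400),interpolation=2)]))
cv2.imwrite('pics/side13.png',S['color'])
"
```

```text
t 14.475 pos [0.4665 0.3258 0.258 ] w 0.0556 F [ 0.9 -0.4 -0.5] -> tr [-0.1216  0.1     0.0582] tw [ 0.13 -0.05  0.13]
```

View pics/c13.png

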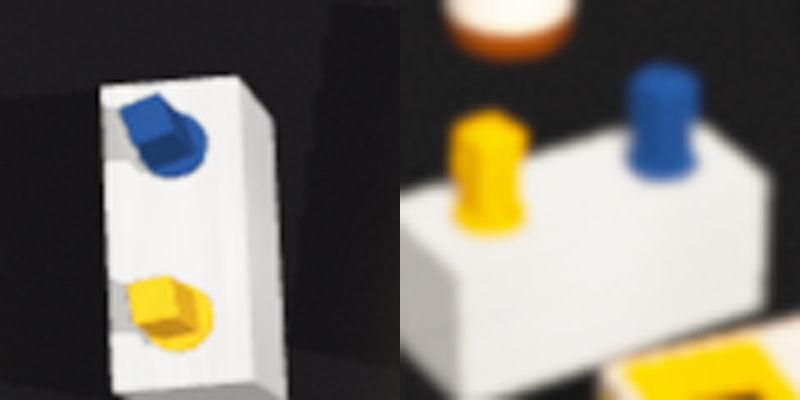

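View pics/side13.png

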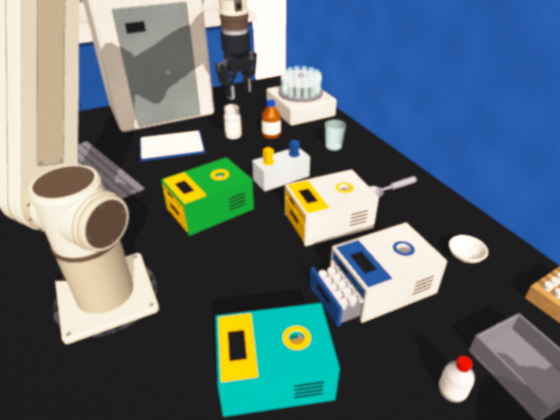

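View pics/top13.png

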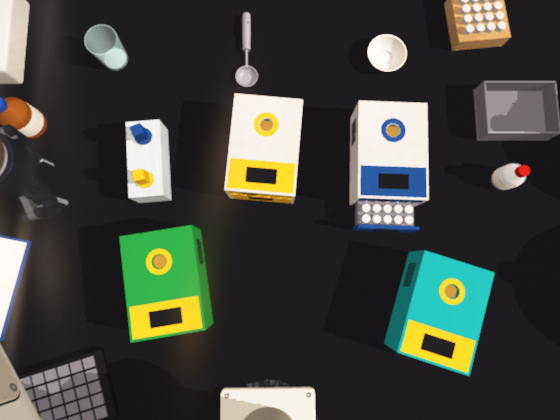

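Both pins are upright on their collars, with the blue one back at (142,135) in the top view. The blue drawer is out (top view, front edge at about (386,228)) and the yellow unit's drawer is shut. I'll check the drawer's travel, then hand in.

```bash
python3 -c "
from h import *
T=camera('top')
print(onz(T,(386,229),.065),'unit front x ~.471')
cv2.imwrite('pics/d.png',cv2.absdiff(T['color'],cv2.imread('pics/top13.png'))); print(cv2.absdiff(T['color'],cv2.imread('pics/top13.png'))[90:240].mean())
print(bot.get_obs()['joint_vel'].round(3) if hasattr(bot.get_obs()['joint_vel'],'round') else '')
print(bot.job_done(), bot.get_obs()['clock'])
"
```

```text
[[ 0.41456855 -0.24160061  0.065     ]] unit front x ~.471
1.0222619047619048
[-0.012  0.013  0.002 -0.001  0.002  0.   ]
the job is handed in; nothing more can be done
the job is handed in; nothing more can be done
```

The job is done and handed in at about 14.5 s of the 58 s allowed. I took the blue pin from the rack's far socket and pushed it down through the blue unit's port. The drawer sprang open; I then pulled the pin out, put it back in the same socket and let go.

The last checks showed no failures or disagreements:
- **Blue drawer:** its front is about 56 mm out from the unit's face, measured in the top view, so it is fully open.
- **Blue pin:** it stands upright with its collar on the block. It touched down at the same tool height as at pick-up (0.0848 m, about 10 N).
- **Yellow parts:** the yellow pin and both yellow-marked look-alikes look unchanged, and the yellow unit's drawer is shut.
- **Gripper:** it is open and well clear of everything. The largest force reported at the end of a move was about 11 N.

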